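# Drift the display mount into line and bolt it

### The arm

A 7-joint arm with a two-finger parallel gripper is mounted at the origin on the work surface. World frame = base frame: x ahead of the robot, y to its left, z up, the work surface at z = 0. Lengths are in m, angles in rad, forces in N, time in s.
With the tool pointing down it reaches from about 0.4 to 0.85 m from the base axis. Payload 10.4 kg.
Tool frame: the origin (TCP) lies between the finger pads; the fingertips stand 14 mm ahead of it and the grasp point (between the pads) lies 5 mm behind it (r.finger_overhang is the z of the fingertips in the tool frame, in m); z points along the fingers, y is the line along which they close (so a half turn about z gives the same grasp; the last joint's range is limited). The gripper opens to 87 mm and grips with 3 to 60 N. Pads are 19 mm wide; open, the fingers measure 117 mm over their backs; the gripper's body (75 mm by 190 mm) begins 51 mm behind the grasp point.
Start: joints at [-1.146, 0.332, -0.065, 1.46, 0.022, 1.35, -0.088], TCP at [0.271, 0.563, 0.237] pointing down, gripper open.
Joint ranges: [-2.6, 2.6], [-0.5, 2.12], [-1.47, 1.34], [0.16, 2.42], [-1.27, 4.41], [0.06, 2.06], [-2.6, 2.6]. Speed limits (rad/s): [2.22, 2.22, 2.79, 2.79, 3.14, 3.14, 3.14].

### API

Orientations are given as a unit quaternion [x, y, z, w].
In Python, from bench import r, optics gives the robot as it stands.
- The arm moves only by the shell command python3 -m pendant 'ROWS' [FORCE]. ROWS is JSON, a list of rows, each a list of 7 numbers: the closure, from -1 (fully open) to 1 (shut), then the shift along the tool's x, y, z scaled (see below), then the turn, a rotation vector about the tool's x, y, z scaled (see below). In form: [[grip, x, y, z, rx, ry, rz], ...]. A call has 1 to 8 rows; each row is the pose to reach, as a shift and turn from the pose commanded when the call began, along the tool's axes at that moment; what a row does not reach only later rows make up. The controller multiplies each number of a shift by 0.3 m and each number of a turn by 120 degrees. A row lasts 1/8 s, in which the tool goes at most 62.5 mm and 10.7 degrees, less where a joint would pass 70% of its speed; a pose out of reach is approached as far as the arm can. A call with a number of a shift or a turn outside -1 to 1 is refused whole. A call with a gripper value outside its range is refused whole. The fingers move at their own pace and stop on an object; FORCE is the grip in N (left out, the last holds). Time passes only in rows, so rows that repeat a pose let the fingers close. It gives the time, the measured TCP pose, the force, the opening and the grip force at its end, in the units of the state.
- r.read_state(): the state, without advancing time (a new reading comes with each control period).
- optics.camera(name): name is "side" or "top"; returns a dict with "pixels" (400x640x3 uint8, red, green, blue), "vfov" (degrees; the focal length in pixels is half the picture's height over the tangent of half this angle, whatever the lens; pixels are square), "cx", "cy" (the principal point, pixels), "rvec" (rotation vector, rad) and "tvec" (3), from world to camera coordinates, as OpenCV has them. Camera axes: x right, y down, z forward; pixel columns grow to the right and rows downward; lengths in m; the calibration is good to about 2 mm. A picture is of the moment at which its call begins. There is no depth.
- r.close_job(): hands the job in; it is judged then, once.
The state is a dict: "time": time; "joint_positions": joint angles; "joint_vel": joint speeds; "joint_torque": joint torques, N m; "ee_pos": TCP position; "eef_rot": TCP orientation; "ft_force": force on the tool from outside, world axes, zero at the start; "torque": the same for the moment, N m; "width": finger opening in m; "grip_force": force on a finger pad.
Only numpy, scipy, OpenCV 4.12 (cv2) and the standard library are available. Lean on these libraries where they do the work, as an engineer would, in place of code of your own. Each camera call takes 0.05 s, during which the arm holds its last target. There are 200 camera calls.

### The job

The mount carrying the plaster fragment has swung out of line on its rail, so the bolt will not go in. Push the tapered drift down through both holes until its shoulder is about home on the mount, which levers the holes into line; then take it out, stand it upright in the rack again and drop the bolt fully home through both holes, flange flush on the mount. Move the mount with the drift only, never with the gripper or arm, and leave the other tool, the fragments, the jar and the brush where they are.

Things in the scene. Friction and masses are not known exactly. Their poses are not given: they have to be found in the camera images.
- rail: Display rail, fixed: a dark steel inverted channel 237 mm long (its x), 70 mm wide (y), 80 mm high, hollow beneath a 12 mm top web. Origin on the table under its middle, z up. An upright end plate (8 mm thick, 70 mm wide) closes its -x end: inner face at x = -114 mm, rising to 190 mm above the table. Four foot tabs, 6 mm high, stand out 20 mm at the sides.
- rail_hole (a point): Centre of the mouth of the bolt hole in the rail's top web, 80 mm above the table, at rail x = -50 mm, y = 0. Hole 18 mm in diameter, straight through the 12 mm web into the hollow (table 80 mm below the mouth). Axes as the rail's.
- mount: Mount: aluminium plate 188 x 50 x 10 mm on the rail, top 90 mm above the table. Its first bolt (head 26 mm wide, 10 mm high) is its pivot: it swings stiffly left and right (about 4 N at the hole) and stays where left. Origin on the pivot, at the plate's underside: rail x = +80, y = 0, z = 80 mm. Plate from x = -158 to +30 mm of its frame. Its hole starts 5 to 8.5 mm to the rail's +y side.
- fragment (a point): Middle of the top of the painted plaster fragment fixed on the mount, 120 mm above the table, at mount x = -52 mm; the fragment is up to 74 mm along the mount's x and 110 mm along its y.
- mount_hole (a point): Centre of the mouth of the bolt hole at the free end of the mount, in the plate's top face (90 mm above the table), at mount x = -130 mm, y = 0. Hole 18 mm in diameter, straight through the 10 mm plate. In line with rail_hole when the mount lies straight along the rail.
- rack: Tool rack, fixed: an aluminium plate 205 mm long (its x), 64 mm wide (y), 10 mm thick, top 75 mm above the table, on two end walls, open along its long sides. Three 19 mm holes in a row. Origin on the table under its middle.
- slot0 (a point): Centre of the mouth of the rack's hole at rack x = -66 mm, 75 mm above the table.
- slot1 (a point): Centre of the mouth of the rack's middle hole, 75 mm above the table.
- slot2 (a point): Centre of the mouth of the rack's hole at rack x = +66 mm, 75 mm above the table.
- drift: Tapered steel drift, 130 mm long, round, standing point down in one of the rack's holes. Origin at the centre of its point, z up its axis. Point 5 mm in diameter, tapering evenly to 17 mm at z = 50 mm, then a straight 17 mm shank to z = 70 mm, then a flat shoulder and the ribbed handle, 26 mm in diameter, z = 70 to 130 mm. About 0.2 kg. Its shoulder rests on the rack.
- bolt: Steel bolt, 76 mm long, round, standing in one of the rack's holes. Origin at the centre of its lower end, z up its axis. Shank 15 mm in diameter (nose bevelled to 9 mm over the first 4 mm) to z = 45 mm, flange 34 mm in diameter from z = 45 to 49 mm, then a cylindrical head 24 mm in diameter to z = 76 mm, with a dark socket in its end. About 0.12 kg. Its flange rests on the rack.
- burnisher: Burnisher with a waisted handle, 120 mm long, 30 mm at its widest, standing in the rack's third hole; not needed. Origin at its lower end, z up.
- sherd_a: Loose plaster fragment about 100 x 80 x 26 mm lying between the rail and the rack; origin under its middle.
- sherd_b: Loose plaster fragment about 100 x 90 x 30 mm at the side, near the robot; origin under its middle.
- sherd_c: Loose plaster fragment about 90 x 80 x 22 mm at the side, near the robot; origin under its middle.
- sherd_d: Loose plaster fragment about 130 x 80 x 28 mm at the side; origin under its middle.
- jar: Small capped jar, 56 mm wide, 90 mm high; origin under its middle.
- brush: Dusting brush about 190 mm long lying at the side.
Not all that is in view belongs to the job. Leave any orange look-alike of the bolt alone.

How it is judged:
By the outcome, as a careful person would: the job done as asked, in the order asked, and still so for the second after the job is handed in, with the robot touching nothing.
It also fails if it takes over 67 s, if anything falls off the work surface, if the arm or the gripper's body presses on something with over 40 N, if the wrist force passes 120 N, or if a joint passes its speed limit or range.

## Working session

There is one attempt and no reset: what is moved stays moved. The work goes in short steps, Python scripts to look and compute and a shell command to move; the robot and the scene stay as the last step left them, time stands still between calls to the robot, and variables do not carry over. Pictures are saved under pics/ and viewed, at most 12 in all, crops included, and the job is handed in when it is done.

```bash
ls; mkdir -p pics
cat > h.py <<'E'
import numpy as np,cv2
from bench import r,optics
def cam(n):
    c=optics.camera(n); p=c['pixels']; h,w=p.shape[:2]
    f=h/2/np.tan(np.radians(c['vfov'])/2)
    K=np.array([[f,0,c['cx']],[0,f,c['cy']],[0,0,1.]]); R=cv2.Rodrigues(np.array(c['rvec'],float))[0]
    return dict(p=p,K=K,R=R,t=np.array(c['tvec'],float).ravel())
def ray(c,uv):
    d=c['R'].T@np.linalg.inv(c['K'])@np.array([uv[0],uv[1],1.]); o=-c['R'].T@c['t']; return o,d
def atz(c,uv,z):
    o,d=ray(c,uv); return o+d*(z-o[2])/d[2]
def proj(c,P):
    q=(np.atleast_2d(P)@c['R'].T+c['t'])@c['K'].T; return q[:,:2]/q[:,2:]
def save(n,p): cv2.imwrite('pics/'+n,p[:,:,::-1])
E
python3 - <<'E'
from h import *
for n in('top','side'):
    c=cam(n); save(n+'0.png',c['p']); print(n,-c['R'].T@c['t'],c['R'][2],c['K'][0],c['K'][1,2])
    print(c['R'])
s=r.read_state();print(s)
E
```

```text
pics
top [ 0.34233516 -0.02228794  1.50148141] [ 0.13065318 -0.0039443  -0.99142029] [476.19425343   0.         326.2483182 ] 198.14319044535168
[[ 0.0107178  -0.99992803  0.00539058]
 [-0.9913702  -0.01133014 -0.1306015 ]
 [ 0.13065318 -0.0039443  -0.99142029]]
side [ 0.30261238 -0.86179788  1.0459846 ] [ 0.18404011  0.66272099 -0.72589953] [505.21754617   0.         324.50168108] 198.80047404683347
[[ 0.96400463 -0.26588022  0.00166843]
 [-0.19189662 -0.70007756 -0.68779873]
 [ 0.18404011  0.66272099 -0.72589953]]
{'time': 0.1, 'joint_positions': array([-1.14562107,  0.33279919, -0.06470381,  1.46087097,  0.02162603,
        1.34991083, -0.08852255]), 'joint_vel': array([-0.00023957, -0.00197317, -0.00112629, -0.00138028,  0.00018403,
       -0.00012244, -0.00109235]), 'joint_torque': array([ 6.64047766e-04, -6.24539924e+01,  2.44509912e-02, -3.90723646e+01,
       -6.13105483e-02,  3.64987319e-02,  7.29522640e-05]), 'ee_pos': array([0.27046299, 0.56307344, 0.23583292]), 'eef_rot': array([ 2.22018784e-01,  9.75042175e-01, -6.37863831e-04, -1.02275699e-04]), 'ft_force': array([0.37744508, 0.18992286, 0.49687687]), 'torque': array([-0.01671772, -0.02026221,  0.04126167]), 'grip_force': 0.0, 'width': 0.08690615954614785}
```

View pics/top0.png

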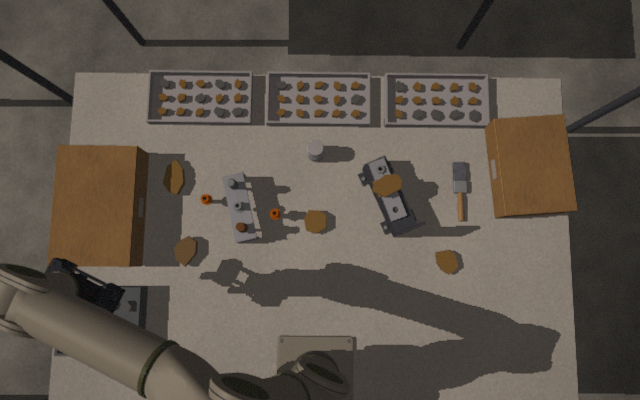

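View pics/side0.png

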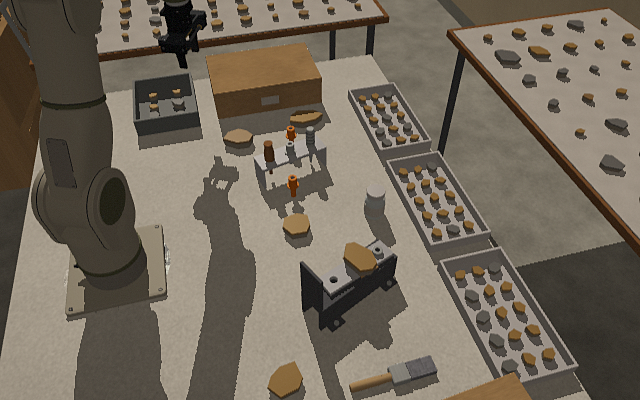

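The top view shows the rack near (240,207), holding three tools at (231,183), (238,205) and (241,227). Two orange look-alikes stand on the table at (206,199) and (275,214), and the rail is near (390,197). In the side view the rack tools are at (268,150) brown, (290,148) and (310,135) grey. I'll zoom in on both.

Run:
```python
from h import *
t=cam('top')['p'];s=cam('side')['p']
z=lambda p,x,y,w,h,k:cv2.resize(p[y:y+h,x:x+w],None,fx=k,fy=k,interpolation=cv2.INTER_CUBIC)
g=lambda p:np.clip(p.astype(float)*1.5,0,255).astype('uint8')
a=np.hstack([z(t,190,165,100,75,4),z(t,350,150,100,75,4)])
b=np.hstack([z(s,240,120,100,75,4),z(s,300,225,100,75,4)])
save('crop1.png',g(np.vstack([a,b])))
```

```text
(no output)
```

View pics/crop1.png

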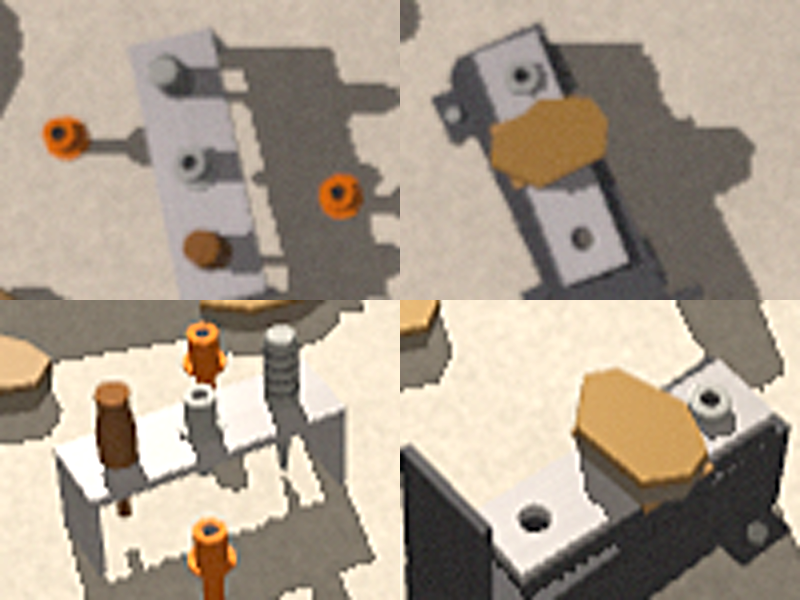

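Candidates: the drift could be the ribbed grey tool at top (231,183), the brown burnisher at (241,227), or the grey bolt at (237,205). The bolt could also be mistaken for the orange look-alikes at (206,199) and (275,214). I choose the ribbed grey tool as the drift and the grey socketed tool in the middle hole as the bolt. The crop confirms both. In the mount, the hole is at about top (395,209) / side (333,279).

Run:
```python
from h import *
from scipy.optimize import least_squares as LS
T=cam('top');S=cam('side')
D={'drift':((232,182.6),(309.9,127.9),.135),'bolt':((236.9,205.4),(290.1,143.4),.106),'burn':((241.2,226.6),None,.14),
'mhole':((395.1,208.9),(333.4,279.1),.09),'pivot':((379.9,168.6),(377.4,250.1),.1)}
for k,(a,b,z) in D.items():
    p=atz(T,a,z); o=[p]
    if b:
        q=atz(S,b,z)
        x=LS(lambda x:np.r_[proj(T,x)[0]-a,proj(S,x)[0]-b],p); o+=[q,x.x,x.fun]
    print(k,*[np.round(v,4) for v in o])
from scipy.spatial.transform import Rotation as R
print(R.from_quat(r.read_state()['eef_rot']).as_matrix().round(3))
# overlay tests: centroid of bright rack top in top image
```

```text
drift [0.5648 0.2464 0.135 ] [0.5676 0.2507 0.135 ] [0.5653 0.2455 0.1392] [ 0.0521 -0.391  -0.3808  0.077 ]
bolt [0.5017 0.2352 0.106 ] [0.5041 0.2328 0.106 ] [0.5033 0.2356 0.1036] [ 0.0508 -0.4585 -0.4398  0.0837]
burn [0.4369 0.2145 0.14  ]
mhole [ 0.4983 -0.2336  0.09  ] [ 0.4978 -0.236   0.09  ] [ 0.4985 -0.2341  0.0871] [-0.007   0.0549  0.0413 -0.0082]
pivot [ 0.6181 -0.1876  0.1   ] [ 0.6183 -0.1914  0.1   ] [ 0.6195 -0.1882  0.0955] [ 0.0283 -0.1631 -0.1271  0.0284]
[[-0.901  0.433 -0.   ]
 [ 0.433  0.901 -0.   ]
 [-0.    -0.    -1.   ]]
```

```bash
cat >> h.py <<'E'
from scipy.spatial.transform import Rotation as Rn
def need(xyz,yaw=-66.3):
    """rows' numbers to bring the TCP to xyz, tool z down, tool y at yaw (deg)"""
    s=r.read_state(); R=Rn.from_quat(s['eef_rot']); a=np.radians(yaw)
    y=np.array([np.cos(a),np.sin(a),0]); z=np.array([0,0,-1.]); G=Rn.from_matrix(np.c_[np.cross(y,z),y,z])
    d=R.inv().apply(np.array(xyz)-s['ee_pos']); w=(R.inv()*G).as_rotvec(degrees=True)
    print('t',round(s['time'],2),'q',np.round(s['joint_positions'],2),'shift',np.round(d/.3,4),'turn',np.round(w/120,4),'pos',np.round(s['ee_pos'],4))
E
python3 -m pendant '[[-1,-0.67,-0.27,-0.27,0,0,0.6],[-1,-0.67,-0.27,-0.27,0,0,0.6],[-1,-0.67,-0.27,-0.27,0,0,0.6],[-1,-0.67,-0.27,-0.27,0,0,0.6],[-1,-0.67,-0.27,-0.27,0,0,0.6],[-1,-0.67,-0.27,-0.27,0,0,0.6],[-1,-0.67,-0.27,-0.27,0,0,0.6]]'
python3 -c "
from h import *
need([.565,.2465,.26])"
```

```text
time: 1.18
ee_pos: [0.4167, 0.4033, 0.3176]
eef_rot: [0.754, 0.656, 0.0, -0.0]
ft_force: [0.4, 0.6, 0.7]
width: 0.0869
grip_force: 0.0
t 1.18 q [-1.    0.2   0.18  1.46 -0.04  1.48 -0.96] shift [-0.4491  0.5619  0.1918] turn [-1.000e-04 -0.000e+00  4.862e-01] pos [0.4167 0.4033 0.3176]
```

```bash
python3 -m pendant '[[-1,-0.45,0.562,0.19,0,0,0.486],[-1,-0.45,0.562,0.19,0,0,0.486],[-1,-0.45,0.562,0.19,0,0,0.486],[-1,-0.45,0.562,0.19,0,0,0.486],[-1,-0.45,0.562,0.19,0,0,0.486],[-1,-0.45,0.562,0.19,0,0,0.486],[-1,-0.45,0.562,0.19,0,0,0.486]]'
python3 -c "
from h import *
need([.565,.2465,.11])
need([.566,.248,.11])
t=cam('top')['p'];s=cam('side')['p']
z=lambda p,x,y,w,h,k:cv2.resize(p[y:y+h,x:x+w],None,fx=k,fy=k,interpolation=cv2.INTER_CUBIC)
save('c2.png',np.hstack([z(t,180,135,100,120,4),z(s,250,60,100,120,4)]))
"
```

```text
time: 2.05
ee_pos: [0.5658, 0.2471, 0.2604]
eef_rot: [0.978, 0.208, -0.0, 0.0]
ft_force: [0.7, -0.9, 0.6]
width: 0.087
grip_force: 0.0
t 2.05 q [-0.82  0.31  0.43  1.47 -0.13  1.39 -1.54] shift [-0.0032  0.0009  0.5015] turn [0.     0.0001 0.003 ] pos [0.5658 0.2471 0.2604]
t 2.05 q [-0.82  0.31  0.43  1.47 -0.13  1.39 -1.54] shift [ 0.0019 -0.0023  0.5015] turn [0.     0.0001 0.003 ] pos [0.5658 0.2471 0.2604]
```

View pics/c2.png

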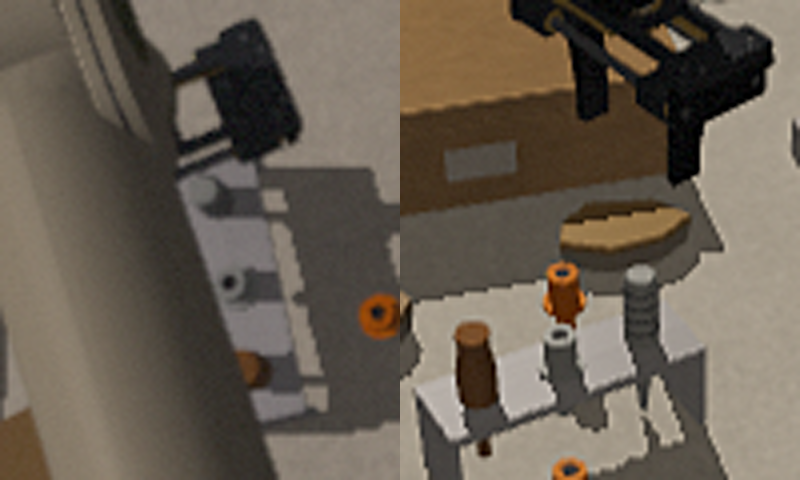

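The fingers straddle the drift: it is at side-crop x≈640, with the finger middle at ≈635. Descending and gripping.

```bash
python3 -m pendant '[[-1,0,0,0.2,0,0,0],[-1,0,0,0.38,0,0,0],[-1,0,0,0.48,0,0,0],[-1,0,0,0.501,0,0,0],[-1,0,0,0.501,0,0,0],[1,0,0,0.501,0,0,0],[1,0,0,0.501,0,0,0],[1,0,0,0.501,0,0,0]]' 50
python3 -m pendant '[[1,0,0,0,0,0,0],[1,0,0,0,0,0,0],[1,0,0,0,0,0,0]]' 50
python3 -c "
from h import *
need([.565,.2465,.32])"
```

```text
time: 3.15
ee_pos: [0.5661, 0.2473, 0.1109]
eef_rot: [0.978, 0.208, 0.0, -0.0]
ft_force: [0.4, -0.2, -0.3]
width: 0.0649
grip_force: 0.0
time: 3.52
ee_pos: [0.5658, 0.2471, 0.1102]
eef_rot: [0.978, 0.208, -0.0, -0.0]
ft_force: [-0.8, -0.8, 0.5]
width: 0.035
grip_force: 0.0
t 3.52 q [-0.8   0.43  0.4   1.65 -0.18  1.1  -1.5 ] shift [-0.0033  0.0008 -0.6992] turn [-0.      0.      0.0027] pos [0.5658 0.2471 0.1102]
```

```bash
python3 -m pendant '[[1,0,0,0,0,0,0],[1,0,0,0,0,0,0],[1,0,0,0,0,0,0],[1,0,0,-0.02,0,0,0],[1,0,0,-0.15,0,0,0],[1,0,0,-0.35,0,0,0],[1,0,0,-0.55,0,0,0],[1,0,0,-0.7,0,0,0]]' 50
python3 -c "
from h import *
need([.499,-.237,.32])
t=cam('top')['p'];s=cam('side')['p']
z=lambda p,x,y,w,h,k:cv2.resize(p[y:y+h,x:x+w],None,fx=k,fy=k,interpolation=cv2.INTER_CUBIC)
save('c3.png',np.hstack([z(t,180,135,100,120,4),z(s,250,60,100,120,4)]))
"
```

```text
time: 4.53
ee_pos: [0.5661, 0.2464, 0.3234]
eef_rot: [0.978, 0.208, 0.001, -0.0]
ft_force: [0.7, 0.4, -1.1]
width: 0.0247
grip_force: 49.7
t 4.53 q [-0.82  0.29  0.44  1.36 -0.12  1.51 -1.55] shift [-0.859   1.3815  0.0097] turn [ 0.0001 -0.001   0.0023] pos [0.5661 0.2464 0.3234]
```

View pics/c3.png

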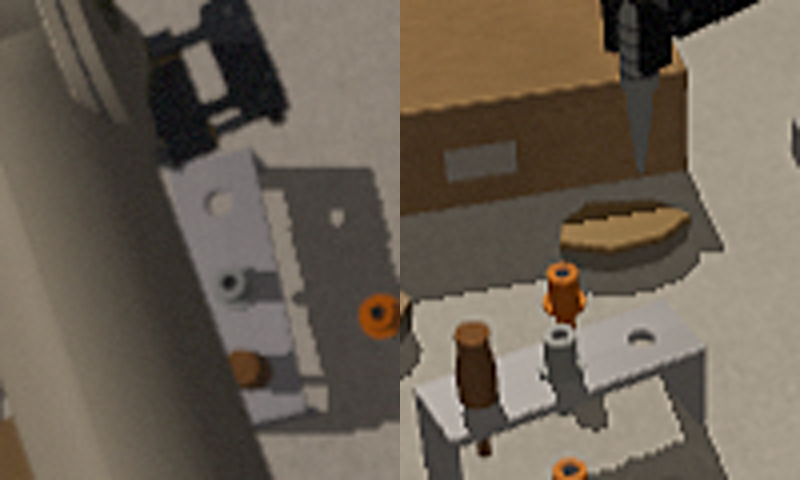

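Drift is held, hanging vertical, tip at side pixel ≈(310,103). The emptied slot is at side (310,144) and top (234.6,185.4). Moving it over the mount hole.

```bash
python3 -c "
from h import *
T=cam('top');S=cam('side')
print('tip',atz(S,(310.1,102.6),.2184),'slot',atz(T,(234.6,185.4),.075),atz(S,(310.1,143.9),.075),'tip z if under tcp',)"
python3 -m pendant '[[1,-0.43,0.69,0.01,0,0,0],[1,-0.43,0.69,0.01,0,0,0],[1,-0.43,0.69,0.01,0,0,0],[1,-0.43,0.69,0.01,0,0,0],[1,-0.43,0.69,0.01,0,0,0],[1,-0.43,0.69,0.01,0,0,0]]'
python3 -m pendant '[[1,-0.43,0.69,0,0,0,0],[1,-0.43,0.69,0,0,0,0],[1,-0.43,0.69,0,0,0,0],[1,-0.43,0.69,0,0,0,0],[1,-0.43,0.69,0,0,0,0],[1,-0.43,0.69,0.15,0,0,0],[1,-0.43,0.69,0.3,0,0,0],[1,-0.43,0.69,0.3,0,0,0]]'
python3 -c "
from h import *
need([.499,-.237,.20])
T=cam('top');S=cam('side');t=T['p'];s=S['p']
print(proj(T,r.read_state()['ee_pos']),proj(S,r.read_state()['ee_pos']-[0,0,.105]))
z=lambda p,x,y,w,h,k:cv2.resize(p[y:y+h,x:x+w],None,fx=k,fy=k,interpolation=cv2.INTER_CUBIC)
save('c4.png',np.hstack([z(t,350,150,80,100,5),z(s,300,200,80,100,5)]))
"
```

```text
tip [0.57120375 0.2559711  0.2184    ] slot [0.56608046 0.25004465 0.075     ] [0.56714525 0.25108963 0.075     ] tip z if under tcp
time: 5.48
ee_pos: [0.5317, 0.006, 0.316]
eef_rot: [0.978, 0.208, -0.001, -0.0]
ft_force: [0.2, -0.4, -2.5]
width: 0.0251
grip_force: 49.7
time: 6.48
ee_pos: [0.4977, -0.2333, 0.224]
eef_rot: [0.978, 0.21, -0.003, -0.002]
ft_force: [0.3, 0.2, -0.6]
width: 0.025
grip_force: 49.7
t 6.47 q [-0.31  0.21  0.77  1.71 -0.15  1.29 -0.66] shift [-0.0006  0.0133  0.0799] turn [-0.002   0.0026  0.0041] pos [ 0.4977 -0.2333  0.224 ]
[[403.28026759 202.92374901]] [[334.26452166 270.10652713]]
```

View pics/c4.png

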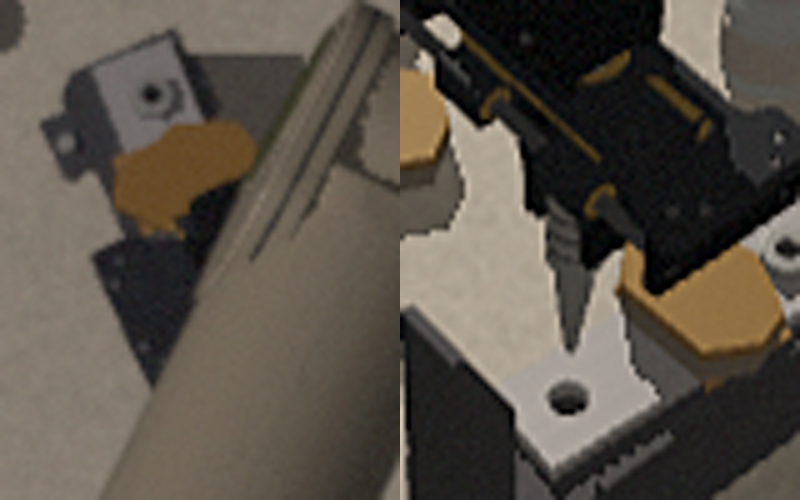

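The tip is at side (334.3,269.6), matching the projected TCP-based tip at (334.3,270.1). The hole is at (333.3,279.3), so the reckoning is consistent. Next I aim for the overlap of the two holes, about 3 mm toward rail -y of the mount hole.

```bash
python3 -c "
from h import *
S=cam('side'); print(atz(S,(333.3,279.3),.09)); need([.4994,-.2383,.19])"
```

```text
[ 0.4974248  -0.23641131  0.09      ]
t 6.62 q [-0.31  0.2   0.77  1.7  -0.15  1.29 -0.66] shift [-0.0051  0.0073  0.1295] turn [ 0.0005 -0.0006  0.0033] pos [ 0.4999 -0.2357  0.2289]
```

```bash
python3 -m pendant '[[1,-0.006,0.009,0.06,0,0,0],[1,-0.006,0.009,0.10,0,0,0],[1,-0.006,0.009,0.11,0,0,0],[1,-0.006,0.009,0.12,0,0,0],[1,-0.006,0.009,0.13,0,0,0],[1,-0.006,0.009,0.13,0,0,0]]'
python3 -m pendant '[[1,0,0,0.015,0,0,0],[1,0,0,0.03,0,0,0],[1,0,0,0.045,0,0,0],[1,0,0,0.06,0,0,0],[1,0,0,0.06,0,0,0]]'
python3 -c "
from h import *
need([.4994,-.2383,.155])"
```

```text
time: 7.38
ee_pos: [0.4982, -0.2393, 0.1882]
eef_rot: [0.978, 0.208, 0.0, -0.0]
ft_force: [-0.1, 0.0, -2.1]
width: 0.0249
grip_force: 49.7
time: 8.0
ee_pos: [0.4981, -0.2396, 0.1699]
eef_rot: [0.978, 0.208, -0.0, 0.0]
ft_force: [0.9, -1.1, -2.8]
width: 0.025
grip_force: 49.7
t 8.0 q [-0.28  0.27  0.76  1.78 -0.2   1.18 -0.62] shift [ 0.0058 -0.0022  0.0497] turn [0.0002 0.0001 0.0025] pos [ 0.4981 -0.2396  0.1699]
```

```bash
python3 -m pendant '[[1,0,0,0.015,0,0,0],[1,0,0.002,0.03,0,0,0],[1,0,0.004,0.04,0,0,0],[1,0,0.004,0.05,0,0,0],[1,0,0.004,0.05,0,0,0]]'
python3 -c "
from h import *
need([.4994,-.2383,.125])
print(Rn.from_quat(r.read_state()['eef_rot']).inv().apply(r.read_state()['ft_force']))"
```

```text
time: 8.62
ee_pos: [0.4987, -0.2408, 0.1553]
eef_rot: [0.978, 0.208, 0.0, 0.0]
ft_force: [0.1, -3.1, 2.5]
width: 0.025
grip_force: 49.6
t 8.62 q [-0.28  0.28  0.76  1.79 -0.21  1.15 -0.6 ] shift [ 0.0055 -0.0067  0.1011] turn [ 0.0002 -0.0001  0.0025] pos [ 0.4987 -0.2408  0.1553]
[-1.20420488  2.86178467 -2.45907968]
```

```bash
python3 -m pendant '[[1,0,0.003,0.015,0,0,0],[1,0,0.005,0.03,0,0,0],[1,0,0.006,0.04,0,0,0],[1,0,0.006,0.05,0,0,0],[1,0,0.006,0.05,0,0,0]]'
python3 -c "
from h import *
need([.4994,-.2383,.125])
print(Rn.from_quat(r.read_state()['eef_rot']).inv().apply(r.read_state()['ft_force']),r.read_state()['torque'])"
```

```text
time: 9.25
ee_pos: [0.4991, -0.2424, 0.1401]
eef_rot: [0.978, 0.208, -0.0, 0.0]
ft_force: [-1.9, -3.6, 0.9]
width: 0.0251
grip_force: 49.6
t 9.25 q [-0.26  0.31  0.75  1.8  -0.23  1.12 -0.59] shift [ 0.0065 -0.0122  0.0503] turn [0.     0.0002 0.0024] pos [ 0.4991 -0.2424  0.1401]
[-3.24183339  2.51848767 -0.94193786] [-1.09576175  0.34585634 -0.02672686]
```

```bash
python3 -m pendant '[[1,-0.002,0.002,0.012,0,0,0],[1,-0.003,0.003,0.025,0,0,0],[1,-0.003,0.003,0.035,0,0,0],[1,-0.003,0.003,0.043,0,0,0],[1,-0.003,0.003,0.043,0,0,0]]'
python3 -c "
from h import *
need([.4994,-.2383,.125])
print(Rn.from_quat(r.read_state()['eef_rot']).inv().apply(r.read_state()['ft_force']),r.read_state()['torque'])
S=cam('side');T=cam('top')
z=lambda p,x,y,w,h,k:cv2.resize(p[y:y+h,x:x+w],None,fx=k,fy=k,interpolation=cv2.INTER_CUBIC)
save('c5.png',np.hstack([z(T['p'],350,150,80,100,5),z(S['p'],300,200,80,100,5)]))"
```

```text
time: 9.88
ee_pos: [0.499, -0.2433, 0.1273]
eef_rot: [0.978, 0.208, 0.0, 0.0]
ft_force: [-0.8, -2.9, 0.9]
width: 0.025
grip_force: 49.6
t 9.88 q [-0.25  0.32  0.74  1.81 -0.24  1.1  -0.58] shift [ 0.008  -0.0148  0.0076] turn [ 0.0001 -0.0001  0.0027] pos [ 0.499  -0.2433  0.1273]
[-1.93616296  2.26156066 -0.93265366] [-1.05058974  0.09204092  0.01878946]
```

View pics/c5.png

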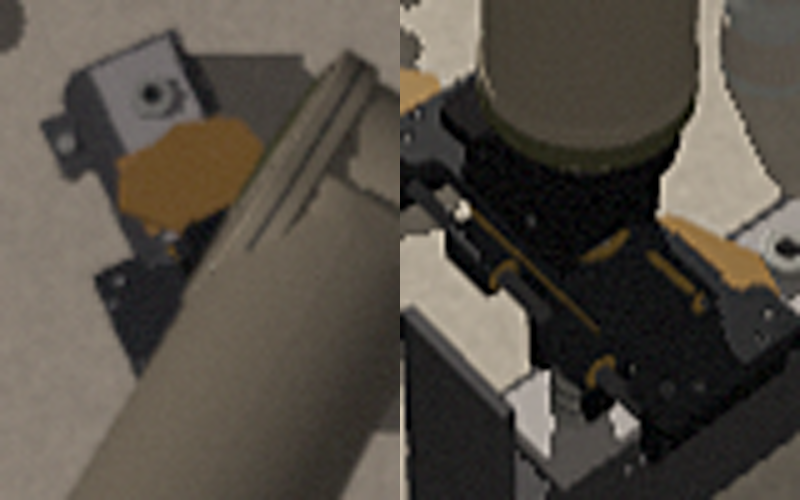

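The side crop shows the drift almost fully down through the mount, with the handle just above the plate at (335,275). I'll press gently until the shoulder seats.

```bash
python3 -m pendant '[[1,0,0.001,0.005,0,0,0],[1,0,0.001,0.009,0,0,0],[1,0,0.001,0.009,0,0,0]]'
python3 -c "
from h import *
need([.4994,-.2383,.125])
print(Rn.from_quat(r.read_state()['eef_rot']).inv().apply(r.read_state()['ft_force']),r.read_state()['torque'])"
```

```text
time: 10.35
ee_pos: [0.4992, -0.2434, 0.1251]
eef_rot: [0.978, 0.208, 0.0, -0.0]
ft_force: [-3.4, -0.8, 9.6]
width: 0.0248
grip_force: 49.7
t 10.35 q [-0.25  0.33  0.74  1.82 -0.25  1.09 -0.57] shift [ 0.0077 -0.0153  0.0003] turn [-0.0002 -0.0002  0.0027] pos [ 0.4992 -0.2434  0.1251]
[-3.37648486 -0.66558633 -9.61432998] [-0.46792178  0.74307452  0.01609918]
```

The shoulder is seated, with 9.6 N of upward force. Withdrawing straight up.

```bash
python3 -m pendant '[[1,0,0,-0.03,0,0,0],[1,0,0,-0.1,0,0,0],[1,0,0,-0.2,0,0,0],[1,0,0,-0.32,0,0,0],[1,0,0,-0.5,0,0,0],[1,0,0,-0.66,0,0,0],[1,0,0,-0.66,0,0,0]]'
python3 -c "
from h import *
need([.5658,.2471,.32])
"
```

```text
time: 11.22
ee_pos: [0.5001, -0.2434, 0.3257]
eef_rot: [0.978, 0.208, 0.002, 0.0]
ft_force: [-0.7, 0.4, -2.1]
width: 0.0253
grip_force: 49.7
t 11.22 q [-0.32  0.16  0.79  1.54 -0.12  1.48 -0.67] shift [ 0.8667 -1.4034  0.0203] turn [ 0.0008 -0.002   0.0031] pos [ 0.5001 -0.2434  0.3257]
```

```bash
python3 -m pendant '[[1,0.43,-0.7,0.01,0,0,0],[1,0.43,-0.7,0.01,0,0,0],[1,0.43,-0.7,0.01,0,0,0],[1,0.43,-0.7,0.01,0,0,0],[1,0.43,-0.7,0.01,0,0,0],[1,0.43,-0.7,0.01,0,0,0]]'
python3 -c "
from h import *
S=cam('side');T=cam('top')
z=lambda p,x,y,w,h,k:cv2.resize(p[y:y+h,x:x+w],None,fx=k,fy=k,interpolation=cv2.INTER_CUBIC)
save('c6.png',np.hstack([z(T['p'],350,150,80,100,5),z(S['p'],300,200,80,100,5)]))
need([.5658,.2471,.24])"
```

```text
time: 11.98
ee_pos: [0.5307, 0.0007, 0.3185]
eef_rot: [0.978, 0.208, -0.001, 0.0]
ft_force: [0.8, -2.0, -1.5]
width: 0.0248
grip_force: 49.7
t 12.07 q [-0.64  0.08  0.6   1.6  -0.05  1.47 -1.19] shift [ 0.4409 -0.7075  0.2634] turn [-0.0001  0.0005  0.0017] pos [ 5.310e-01 -5.000e-04  3.191e-01]
```

View pics/c6.png

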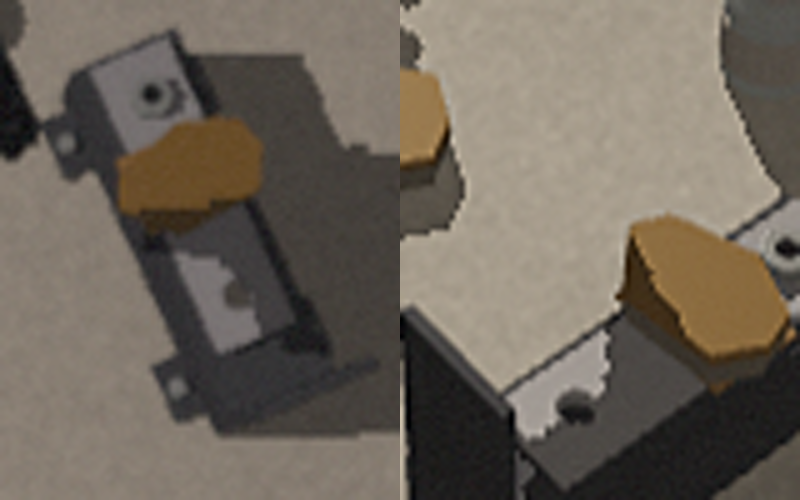

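The mount now lies straight along the rail, with its hole at top (397,208) and side (335,281). I'll return the drift to its slot.

```bash
python3 -m pendant '[[1,0.441,-0.708,0,0,0,0],[1,0.441,-0.708,0,0,0,0],[1,0.441,-0.708,0,0,0,0],[1,0.441,-0.708,0,0,0,0],[1,0.441,-0.708,0,0,0,0],[1,0.441,-0.708,0.2,0,0,0],[1,0.441,-0.708,0.26,0,0,0],[1,0.441,-0.708,0.26,0,0,0]]'
python3 -c "
from h import *
T=cam('top');S=cam('side')
print('hole',atz(T,(397.2,208.2),.09),atz(S,(334.8,280.6),.09))
need([.5658,.2471,.11])"
```

```text
time: 13.08
ee_pos: [0.5656, 0.2476, 0.2413]
eef_rot: [0.978, 0.207, -0.001, 0.0]
ft_force: [-0.5, -0.7, -0.9]
width: 0.025
grip_force: 49.7
hole [ 0.5004995  -0.23992664  0.09      ] [ 0.49971846 -0.24068792  0.09      ]
t 13.18 q [-0.84  0.32  0.44  1.49 -0.14  1.35 -1.53] shift [-0.0055  0.0029  0.4457] turn [-0.0002 -0.0012  0.0023] pos [0.5667 0.2484 0.2437]
```

```bash
python3 -m pendant '[[1,-0.005,0.003,0.12,0,0,0],[1,-0.005,0.003,0.22,0,0,0],[1,-0.005,0.003,0.28,0,0,0],[1,-0.005,0.003,0.33,0,0,0],[1,-0.005,0.003,0.37,0,0,0],[1,-0.005,0.003,0.4,0,0,0],[1,-0.005,0.003,0.42,0,0,0]]'
python3 -c "
from h import *
need([.5658,.2471,.11])"
```

```text
time: 14.05
ee_pos: [0.5649, 0.2474, 0.1155]
eef_rot: [0.978, 0.208, 0.0, -0.0]
ft_force: [-0.2, -0.4, -2.1]
width: 0.0248
grip_force: 49.7
t 14.05 q [-0.82  0.42  0.42  1.65 -0.19  1.11 -1.5 ] shift [0.0024 0.0021 0.0182] turn [-0.     -0.0001  0.0027] pos [0.5649 0.2474 0.1155]
```

Clear. Lower to seating, then open.

```bash
python3 -m pendant '[[1,0.002,0.002,0.01,0,0,0],[1,0.002,0.002,0.018,0,0,0],[1,0.002,0.002,0.019,0,0,0],[1,0.002,0.002,0.019,0,0,0]]'
python3 -m pendant '[[-1,0,0,0,0,0,0],[-1,0,0,0,0,0,0],[-1,0,0,0,0,0,0],[-1,0,0,0,0,0,0],[-1,0,0,0,0,0,0],[-1,0,0,0,0,0,0],[-1,0,0,-0.1,0,0,0],[-1,0,0,-0.3,0,0,0]]'
python3 -m pendant '[[-1,0,0,-0.15,0,0,0],[-1,0,0,-0.15,0,0,0]]'
python3 -c "
from h import *
T=cam('top');S=cam('side')
z=lambda p,x,y,w,h,k:cv2.resize(p[y:y+h,x:x+w],None,fx=k,fy=k,interpolation=cv2.INTER_CUBIC)
save('c7.png',np.hstack([z(T['p'],180,135,100,120,4),z(S['p'],250,60,100,120,4)]))
need([.503,.233,.2])"
```

```text
time: 14.55
ee_pos: [0.5658, 0.2472, 0.1103]
eef_rot: [0.978, 0.208, 0.0, -0.0]
ft_force: [-0.9, 0.8, -0.2]
width: 0.0248
grip_force: 49.7
time: 15.55
ee_pos: [0.5641, 0.2465, 0.1987]
eef_rot: [0.978, 0.208, -0.002, 0.001]
ft_force: [1.3, 0.9, -0.1]
width: 0.086
grip_force: 0.0
time: 15.8
ee_pos: [0.5672, 0.2475, 0.2491]
eef_rot: [0.978, 0.208, 0.003, -0.001]
ft_force: [0.3, -0.2, -0.0]
width: 0.0871
grip_force: 0.0
t 15.9 q [-0.84  0.32  0.45  1.49 -0.14  1.36 -1.53] shift [-0.2092 -0.042   0.1493] turn [-0.0001 -0.0001  0.0027] pos [0.5655 0.247  0.2448]
```

View pics/c7.png

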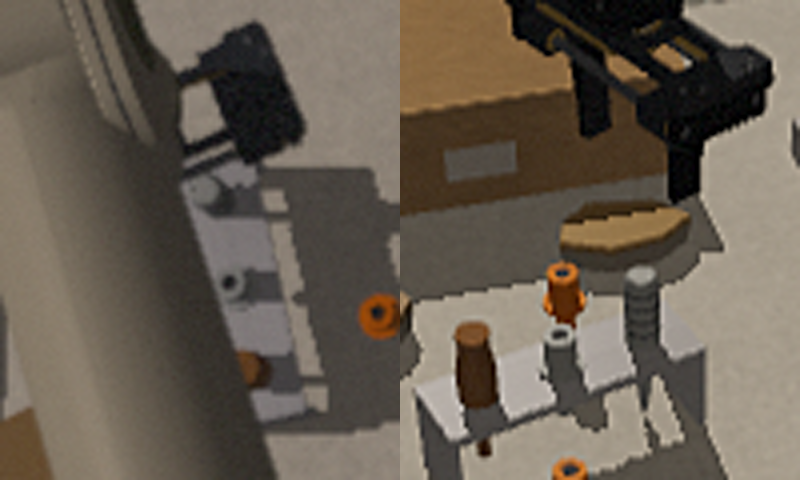

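The drift stands upright in its slot as before, top at side (310,128). The bolt head top is at side (289.6,142.9). I'll move over the bolt and go down.

```bash
python3 -m pendant '[[-1,-0.21,-0.04,0,0,0,0],[-1,-0.21,-0.04,0,0,0,0],[-1,-0.21,-0.04,0.1,0,0,0],[-1,-0.21,-0.04,0.15,0,0,0],[-1,-0.21,-0.04,0.15,0,0,0],[-1,-0.21,-0.04,0.15,0,0,0]]'
python3 -c "
from h import *
T=cam('top');S=cam('side')
print(atz(S,(289.6,142.9),.106))
need([.5022,.232,.096])"
```

```text
time: 16.65
ee_pos: [0.5037, 0.2324, 0.2005]
eef_rot: [0.978, 0.208, 0.0, -0.0]
ft_force: [0.9, 0.1, 0.2]
width: 0.0872
grip_force: 0.0
[0.50318432 0.2353116  0.106     ]
t 16.75 q [-0.9   0.2   0.44  1.72 -0.09  1.23 -1.59] shift [-0.0056 -0.0004  0.3491] turn [-0.0001 -0.0006  0.0026] pos [0.5037 0.2325 0.2007]
```

```bash
python3 -m pendant '[[-1,-0.004,0,0.12,0,0,0],[-1,-0.004,0,0.22,0,0,0],[-1,-0.004,0,0.3,0,0,0],[-1,-0.004,0,0.335,0,0,0],[-1,-0.004,0,0.349,0,0,0],[-1,-0.004,0,0.349,0,0,0],[0.6,-0.004,0,0.349,0,0,0],[0.6,-0.004,0,0.349,0,0,0]]' 20
python3 -m pendant '[[1,0,0,0,0,0,0],[1,0,0,0,0,0,0],[1,0,0,0,0,0,0],[1,0,0,0,0,0,0],[1,0,0,0,0,0,0],[1,0,0,0,0,0,0],[1,0,0,0,0,0,0]]' 35
python3 -c "
from h import *
need([.499,-.2434,.3])"
```

```text
time: 17.75
ee_pos: [0.5023, 0.232, 0.0958]
eef_rot: [0.978, 0.208, 0.0, -0.0]
ft_force: [1.0, -0.2, -0.3]
width: 0.0743
grip_force: 0.0
time: 18.62
ee_pos: [0.502, 0.2319, 0.0952]
eef_rot: [0.978, 0.208, 0.0, -0.0]
ft_force: [-0.4, -0.5, -0.9]
width: 0.0238
grip_force: 35.0
t 18.62 q [-0.87  0.31  0.42  1.84 -0.15  1.02 -1.55] shift [-0.6543  1.4428 -0.6828] turn [-0.0001 -0.      0.0027] pos [0.502  0.2319 0.0952]
```

```bash
python3 -m pendant '[[1,0,0,-0.04,0,0,0],[1,0,0,-0.15,0,0,0],[1,0,0,-0.3,0,0,0],[1,0,0,-0.45,0,0,0],[1,0,0,-0.6,0,0,0],[1,0,0,-0.62,0,0,0],[1,0,0,-0.62,0,0,0]]'
python3 -m pendant '[[1,-0.32,0.72,0,0,0,0],[1,-0.32,0.72,0,0,0,0],[1,-0.32,0.72,0,0,0,0],[1,-0.32,0.72,0,0,0,0],[1,-0.32,0.72,0,0,0,0],[1,-0.32,0.72,0,0,0,0]]'
python3 -c "
from h import *
need([.499,-.2434,.19])"
```

```text
time: 19.5
ee_pos: [0.502, 0.2317, 0.2814]
eef_rot: [0.978, 0.208, 0.0, -0.0]
ft_force: [-1.1, 0.3, -1.2]
width: 0.0231
grip_force: 35.0
time: 20.25
ee_pos: [0.5018, -0.0039, 0.2802]
eef_rot: [0.978, 0.208, -0.001, -0.0]
ft_force: [0.2, 1.0, -0.3]
width: 0.0233
grip_force: 35.0
t 20.25 q [-0.69  0.02  0.62  1.74 -0.01  1.39 -1.22] shift [-0.3331  0.7254  0.3008] turn [-0.0003  0.0008  0.0029] pos [ 0.5018 -0.0039  0.2802]
```

```bash
python3 -m pendant '[[1,-0.333,0.725,0,0,0,0],[1,-0.333,0.725,0,0,0,0],[1,-0.333,0.725,0,0,0,0],[1,-0.333,0.725,0,0,0,0],[1,-0.333,0.725,0,0,0,0],[1,-0.333,0.725,0.1,0,0,0],[1,-0.333,0.725,0.3,0,0,0],[1,-0.333,0.725,0.3,0,0,0]]'
python3 -m pendant '[[1,0,0,0,0,0,0],[1,0,0,0,0,0,0]]'
python3 -c "
from h import *
T=cam('top');S=cam('side')
z=lambda p,x,y,w,h,k:cv2.resize(p[y:y+h,x:x+w],None,fx=k,fy=k,interpolation=cv2.INTER_CUBIC)
save('c8.png',z(S['p'],300,220,80,75,8))
need([.499,-.2434,.158])
P=r.read_state()['ee_pos'];print(proj(S,[P-[0,0,.0655],[.499,-.2434,.09]]))"
```

```text
time: 21.25
ee_pos: [0.4979, -0.2407, 0.1874]
eef_rot: [0.978, 0.209, -0.004, -0.002]
ft_force: [-0.4, -1.3, -0.9]
width: 0.0231
grip_force: 35.0
time: 21.5
ee_pos: [0.5009, -0.244, 0.1934]
eef_rot: [0.978, 0.208, 0.001, 0.001]
ft_force: [-0.3, 0.5, -1.2]
width: 0.0232
grip_force: 35.0
t 21.6 q [-0.34  0.27  0.84  1.74 -0.21  1.23 -0.6 ] shift [-0.0037 -0.0041  0.116 ] turn [ 0.0006 -0.001   0.0028] pos [ 0.5004 -0.2441  0.1928]
[[335.82163216 272.10265952]
 [334.83006049 281.64106967]]
```

View pics/c8.png

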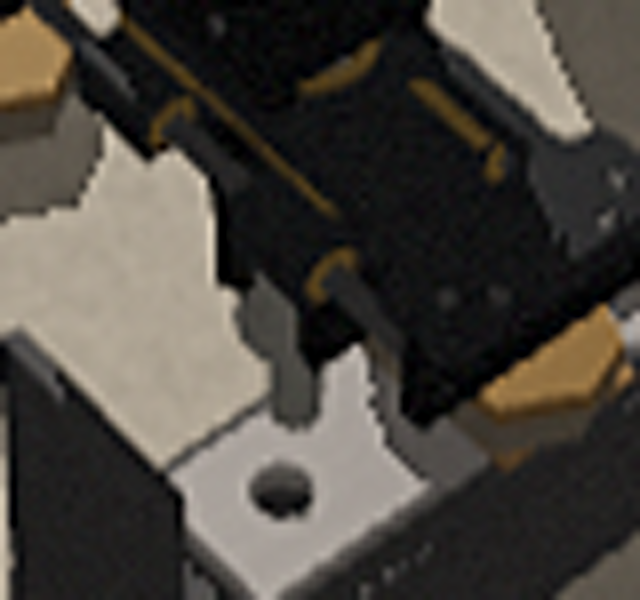

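The bolt nose is at side (336.3,271) and the hole at (334.8,280.8). That agrees with the reckoning to about 1 mm, so I'm nudging slightly and lowering gently.

```bash
python3 -m pendant '[[1,-0.006,-0.004,0.05,0,0,0],[1,-0.006,-0.004,0.08,0,0,0],[1,-0.006,-0.004,0.1,0,0,0],[1,-0.006,-0.004,0.11,0,0,0],[1,-0.006,-0.004,0.12,0,0,0],[1,-0.006,-0.004,0.13,0,0,0],[1,-0.006,-0.004,0.14,0,0,0],[1,-0.006,-0.004,0.14,0,0,0]]'
python3 -c "
from h import *
need([.499,-.2434,.1105])
print(Rn.from_quat(r.read_state()['eef_rot']).inv().apply(r.read_state()['ft_force']))"
```

```text
time: 22.6
ee_pos: [0.4974, -0.2434, 0.149]
eef_rot: [0.978, 0.208, -0.0, -0.0]
ft_force: [-0.1, 0.2, -1.2]
width: 0.023
grip_force: 35.0
t 22.6 q [-0.32  0.31  0.83  1.8  -0.25  1.14 -0.57] shift [0.0048 0.0022 0.1284] turn [-0.0001  0.0001  0.0028] pos [ 0.4974 -0.2434  0.149 ]
[-0.02095557 -0.19774165  1.21703354]
```

```bash
python3 -m pendant '[[1,0.003,0.001,0.01,0,0,0],[1,0.003,0.001,0.02,0,0,0],[1,0.003,0.001,0.03,0,0,0],[1,0.003,0.001,0.04,0,0,0],[1,0.003,0.001,0.04,0,0,0]]'
python3 -c "
from h import *
need([.499,-.2434,.1105])
print(Rn.from_quat(r.read_state()['eef_rot']).inv().apply(r.read_state()['ft_force']))"
```

```text
time: 23.22
ee_pos: [0.4982, -0.2434, 0.1369]
eef_rot: [0.978, 0.208, -0.0, -0.0]
ft_force: [-0.0, 0.4, -1.1]
width: 0.0234
grip_force: 35.0
t 23.23 q [-0.32  0.33  0.82  1.81 -0.26  1.12 -0.56] shift [0.0024 0.0011 0.0881] turn [-0.0001  0.0002  0.0027] pos [ 0.4982 -0.2434  0.1369]
[ 0.16379788 -0.39315042  1.14276576]
```

```bash
python3 -m pendant '[[1,0,0.001,0.015,0,0,0],[1,0,0.001,0.03,0,0,0],[1,0,0.001,0.045,0,0,0],[1,0,0.001,0.06,0,0,0],[1,0,0.001,0.075,0,0,0],[1,0,0.001,0.084,0,0,0],[1,0,0.001,0.091,0,0,0],[1,0,0.001,0.091,0,0,0]]'
python3 -c "
from h import *
need([.499,-.2434,.1102])
print(Rn.from_quat(r.read_state()['eef_rot']).inv().apply(r.read_state()['ft_force']))"
```

```text
time: 24.22
ee_pos: [0.4986, -0.2438, 0.1102]
eef_rot: [0.978, 0.208, 0.0, -0.0]
ft_force: [-2.7, 0.9, 2.7]
width: 0.0232
grip_force: 35.0
t 24.23 q [-0.3   0.36  0.8   1.83 -0.3   1.07 -0.53] shift [ 0.0019 -0.0007  0.    ] turn [-0.     -0.0001  0.0026] pos [ 0.4986 -0.2438  0.1102]
[-2.0846425  -1.89737869 -2.68439163]
```

```bash
python3 -m pendant '[[1,0,0,0.003,0,0,0],[1,0,0,0.003,0,0,0],[-0.7,0,0,0,0,0,0],[-0.7,0,0,0,0,0,0],[-0.7,0,0,0,0,0,0],[-0.7,0,0,0,0,0,0],[-0.7,0,0,0,0,0,0]]'
python3 -m pendant '[[-0.7,0,0,-0.02,0,0,0],[-0.7,0,0,-0.1,0,0,0],[-0.7,0,0,-0.25,0,0,0],[-0.7,0,0,-0.4,0,0,0],[-0.7,0,0,-0.6,0,0,0],[-0.7,0,0,-0.6,0,0,0]]'
python3 -m pendant '[[-0.7,0,-0.7,0,0,0,0],[-0.7,0,-0.7,0,0,0,0],[-0.7,0,-0.7,0,0,0,0],[-0.7,0,-0.7,0,0,0,0],[-0.7,0,-0.7,0,0,0,0],[-0.7,0,-0.7,0,0,0,0]]'
python3 -c "
from h import *
T=cam('top');S=cam('side')
z=lambda p,x,y,w,h,k:cv2.resize(p[y:y+h,x:x+w],None,fx=k,fy=k,interpolation=cv2.INTER_CUBIC)
save('c9.png',np.hstack([z(S['p'],300,220,80,75,5),z(S['p'],250,110,80,75,5)]))
print(proj(S,[.5005,-.2403,.121]))"
```

```text
time: 25.1
ee_pos: [0.4985, -0.2437, 0.1098]
eef_rot: [0.978, 0.208, -0.0, -0.0]
ft_force: [0.1, 0.4, 0.3]
width: 0.065
grip_force: 0.0
time: 25.85
ee_pos: [0.5, -0.245, 0.2946]
eef_rot: [0.978, 0.208, 0.003, 0.001]
ft_force: [-0.7, -0.4, -1.4]
width: 0.074
grip_force: 0.0
time: 26.6
ee_pos: [0.4132, -0.0529, 0.2898]
eef_rot: [0.978, 0.208, -0.0, 0.0]
ft_force: [-0.1, 0.3, 0.0]
width: 0.0737
grip_force: 0.0
[[335.32000415 272.40423074]]
```

View pics/c9.png

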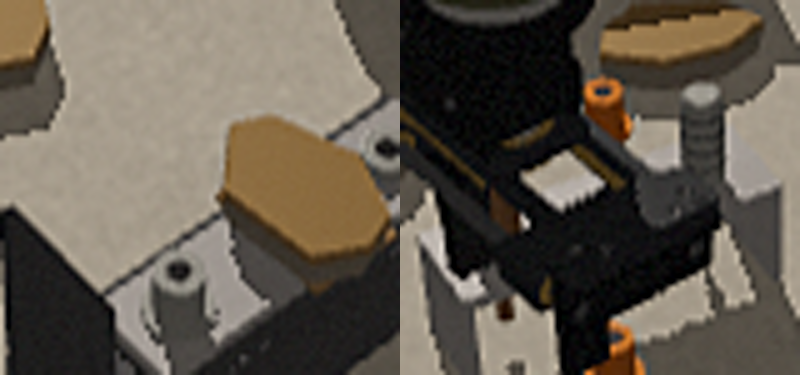

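The bolt's flange sits flush on the mount, head top at side (335.5,273.5) against (335.3,272.4) expected. The drift stands upright in the rack and the gripper is clear. Handing in.

```bash
python3 -c "
from h import *
print(r.close_job())"
```

```text
the job is handed in; nothing more can be done
None
```

The drift levered the holes into line and is back upright in its rack slot, the bolt is home through both holes with its flange flush on the mount, and the job was handed in at about 27 s of the 67 s allowed.

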